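Put the sensor kit into its nests

ROBOT

A 7-joint arm with a two-finger parallel gripper is mounted at the origin on a cart in front of the work surface, level with it; the furniture and walls round the work are solid. World frame = base frame: x ahead of the robot, y to its left, z up, the work surface at z = 0. Lengths are in m, angles in rad, forces in N, time in s.
With the tool pointing down it reaches from about 0.35 to 0.9 m from the base axis. Payload 19.9 kg.
Tool frame: the origin (TCP) lies midway between the tips of the shut fingers; the grasp point (between the pads) lies 19 mm behind it; z points along the fingers, y is the line along which they close (so a half turn about z gives the same grasp; the last joint's range is limited). The gripper opens to 85 mm and grips with 20 to 120 N. Pads are 22 mm wide; open, the fingers measure 114 mm over their backs; the gripper's body (76 mm by 85 mm) begins 54 mm behind the grasp point. The pads swing forward as they close: fully open they stand 13 mm farther back than shut.
Start: joints at [-1.373, 0.417, -0.01, 1.614, 0.005, 1.111, -0.053], TCP at [0.148, 0.607, 0.198] pointing down, gripper open.
Joint ranges: [-2.81, 2.81], [-0.39, 2.02], [-1.27, 1.25], [0.06, 2.57], [-1.19, 4.33], [0.19, 2], [-2.82, 2.82]. Speed limits (rad/s): [1.89, 1.89, 2.39, 2.39, 3.01, 3.01, 3.01].

INTERFACE

Orientations are given as a unit quaternion [w, x, y, z].
In Python, from plant import env gives the robot as it stands. Calls block until the motion is done:
- env.reach(position, orientation): joint-space move of the TCP to a pose.
- env.move_straight(position, frame=None, vel=0.15): straight line of the TCP; frame=None keeps the orientation; vel is the mean speed in m/s.
- env.move_j(angles): joint-space move.
- env.set_gripper(opening, effort=None): finger opening in m; effort is the grip in N (None keeps the last); returns when the fingers have stopped.
- env.sleep(seconds).
- env.solve_ik(position, orientation): joint angles nearest the present ones, or None.
- env.observe(): the state.
- env.get_image(name): name is "scene" or "top"; returns a dict with "image" (420x560x3 uint8, red, green, blue), "intrinsics" (3x3 intrinsics, pixels), "origin" and "orientation" of the camera in the world. Camera axes: x right, y down, z forward; pixel columns grow to the right and rows downward; lengths in m; the calibration is good to about 2 mm. A picture is of the moment at which its call begins. There is no depth.
A pose or a line that the arm cannot do raises env.MotionError and nothing moves.
- env.finish_job(): hands the job in; it is judged then, once.
The state is a dict: "t": time; "joints": joint angles; "joint_vel": joint speeds; "joint_torque": joint torques, N m; "tool_pos": TCP position; "tcp_rot": TCP orientation; "ft_force": force on the tool from outside, world axes, zero at the start; "wrist_torque": the same for the moment, N m; "grip_width": finger opening in m; "finger_force": force on a finger pad.
Only numpy, scipy, OpenCV 4.12 (cv2) and the standard library are available. Lean on these libraries where they do the work, as an engineer would, in place of code of your own. Each camera call takes 0.05 s, during which the arm holds its last target. There are 200 camera calls.

TASK

Four shallow grey nests for the sensor kit are fixed to the bench. Put the power brick, the sensor box, the solder spool and the marker each into the nest made for its shape and size, so that each lies flat on the floor of its own nest, upright as it stands now (the marker lying along its slim nest, either way round). Leave the orange flask where it stands.

Things in the scene. Friction and masses are not known exactly. Their poses are not given: they have to be found in the camera images.
- power_brick: Black oblong power brick, 55 (x) x 120 (y) x 34 (z) mm, 0.2 to 0.4 kg. Origin: centre of its underside, z up, y along its length. Loose; stands on the bench.
- sensor_box: White sensor box, 55 (x) x 75 (y) x 32 (z) mm, about 0.1 kg. Origin: centre of its underside, z up, y along its longer side. Loose; stands on the bench.
- solder_spool: Spool of solder wire with blue flanges, standing on a flange, diameter 52 mm, 45 mm tall, 0.17 to 0.33 kg. Origin: centre of its underside, z along the spool's axis (up). Loose; solid to the fingers as a plain cylinder.
- marker: White round marker pen with a black cap, lying flat, 131 mm long (y), 17 mm thick, 0.02 kg. Origin: middle of its length, on its underside (8 mm below its axis) as it lies at the start; y along the barrel. Loose, can roll; the origin turns with it if it rolls.
- nest_long: Oblong nest for the power brick: inside 71 (x) x 136 (y) mm, outside 79 x 144 mm. Origin: centre of its underside on the bench, z up, y along its length. Plain grey plastic with a cork-brown floor liner, fixed to the bench; walls 4 mm thick, rim 12 mm above the bench, inner floor 4 mm above the bench.
- nest_box: Shorter oblong nest for the sensor box: inside 71 (x) x 91 (y) mm, outside 79 x 99 mm. Origin: centre of its underside on the bench, z up, y along its longer side. Plain grey plastic with a cork-brown floor liner, fixed to the bench; walls 4 mm thick, rim 12 mm above the bench, inner floor 4 mm above the bench.
- nest_round: Round nest for the solder spool: inside diameter 68 mm, outside 76 mm. Origin: centre of its underside on the bench, z up. Plain grey plastic with a cork-brown floor liner, fixed to the bench; walls 4 mm thick, rim 12 mm above the bench, inner floor 4 mm above the bench.
- nest_slim: Long slim nest for the marker: inside 34 (x) x 148 (y) mm, outside 42 x 156 mm; both long walls are cut away over the middle 60 mm to leave room for fingers. Origin: centre of its underside on the bench, z up, y along its length. Plain grey plastic with a cork-brown floor liner, fixed to the bench; walls 4 mm thick, rim 12 mm above the bench, inner floor 4 mm above the bench.
- flask: Bystander, to be left alone: flat flask with orange contents and blue cap, 30 x 52 x 138 mm tall, standing loose behind the left end of the work. Origin: centre of its underside. (A fixed microwave oven, 0.27 m high, also stands behind the work: its front face is a wall along x = 0.65 m from y = -0.18 to y = 0.28; carry things past it in straight lines, not in outward arcs.)
- marker_mid (a point): The middle of the marker, on its axis: 8 mm above the surface it lies on, however it has rolled.
Mind the look-alikes: they are no part of the job. There is more than one size of the solder_spool; the job needs the largest.

How it is judged:
At the end, for the whole second after the job is handed in: Each thing lies at rest on the floor of its own nest: its origin (marker: its middle) within 15 mm of the nest's centre horizontally and within 3 mm of its resting height; box, brick and spool tilted under 0.08 rad; box, brick and marker along the nest to 0.3 rad. Flask not moved over 20 mm (horizontal distance between power_brick and nest_long below 0.015 m and z of power_brick in the frame of nest_long between 0.001 and 0.007 m and linear speed of each of power_brick, sensor_box, solder_spool, marker below 0.02 m/s and angular speed of each of power_brick, sensor_box, solder_spool, marker below 0.3 rad/s and angle between each of power_brick, sensor_box, solder_spool's own z axis and vertical below 0.08 rad and angle between the y axis of power_brick and the y axis of nest_long, either way round below 0.3 rad and horizontal distance between sensor_box and nest_box below 0.015 m and z of sensor_box in the frame of nest_box between 0.001 and 0.007 m and angle between the y axis of sensor_box and the y axis of nest_box, either way round below 0.3 rad and horizontal distance between solder_spool and nest_round below 0.015 m and z of solder_spool in the frame of nest_round between 0.001 and 0.007 m and horizontal distance between marker_mid and nest_slim below 0.015 m and z of marker_mid in the frame of nest_slim between 0.0095 and 0.0155 m and angle between the y axis of marker and the y axis of nest_slim, either way round below 0.3 rad); the robot touches nothing.
It fails at once if the flask is moved more than 20 mm (distance of flask from where it was at the start of the episode above 0.02 m).
It also fails if it takes over 99 s, if anything falls off the work surface, if the arm or the gripper's body presses on something with over 40 N, if the wrist force passes 120 N, or if a joint passes its speed limit or range.

## Working session

There is one attempt and no reset: what is moved stays moved. The work goes in short steps, each a Python script; the robot and the scene stay as the last script left them, time stands still between calls to the robot, and variables do not carry over. Pictures are saved under pics/ and viewed, at most 14 in all, crops included, and the job is handed in when it is done.

```bash
mkdir -p pics; ls
python3 - <<'E'
from plant import env
import cv2,numpy as np
for n in("scene","top"):
    d=env.get_image(n); np.savez(f"{n}0.npz",**d)
    cv2.imwrite(f"pics/{n}0.png",d["image"][:,:,::-1])
    print(n,d["intrinsics"],d["origin"],d["orientation"])
print(env.observe())
E
```

```text
pics
scene [[502.10237484   0.         280.77153823]
 [  0.         502.10237484 207.00232596]
 [  0.           0.           1.        ]] [ 0.22742027 -0.62636673  0.82860799] [-0.3731874   0.90594297 -0.18142779  0.08415732]
top [[544.40973304   0.         283.34316049]
 [  0.         544.40973304 213.61017119]
 [  0.           0.           1.        ]] [0.33317726 0.10769246 1.65621953] [-0.03837515  0.71211578 -0.69917695  0.05069572]
{'t': 0.1, 'joints': array([-1.37250216,  0.41790613, -0.01031355,  1.61412504,  0.00470978,
        1.11073279, -0.05302222]), 'joint_vel': array([ 5.26315393e-05, -1.96929138e-03,  3.67191919e-04, -2.26423006e-03,
       -3.56722683e-04,  7.72607970e-04,  5.15139180e-04]), 'joint_torque': array([ 2.20057656e-03, -8.65829802e+01,  6.79909922e-01, -4.35641384e+01,
        1.90683216e-02,  4.96126682e-03, -4.98857062e-06]), 'tool_pos': array([0.14836098, 0.60675707, 0.19702326]), 'tcp_rot': array([-2.23642181e-05,  1.19610109e-01,  9.92820776e-01, -5.73398956e-04]), 'ft_force': array([-0.32377823, -0.35021   ,  0.19527043]), 'wrist_torque': array([-0.00486019,  0.00805424, -0.00136899]), 'finger_force': 0.0, 'grip_width': 0.08541727269951743}
```

View pics/scene0.png

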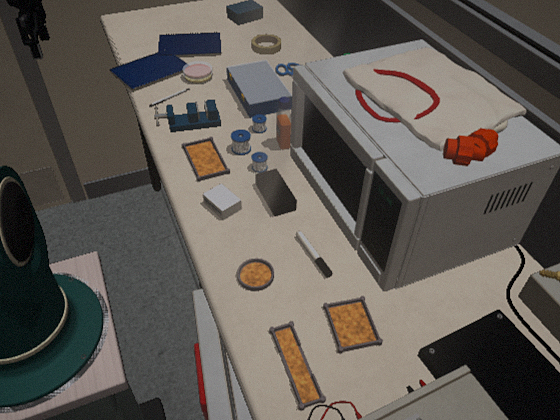

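View pics/top0.png

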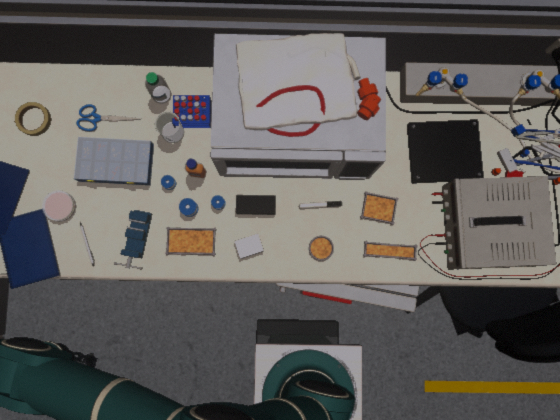

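The scene view shows nests at (206,158) long, (255,274) round, (352,325) box and (297,366) slim. The brick is at (275,192), the sensor box at (222,202), the marker at (313,254) and the flask at (284,130).

Things that could be taken for the wanted one:
- **Spools:** scene (240,142), (259,123), (260,160), which are top (188,207), (168,183), (218,203). The one at (240,142) / (188,207) looks largest.
- **Pens:** the marker at top (320,204), against the thin pen at top (87,243).
- **Box:** the white box at top (249,247).
- **Brick:** the black brick at top (255,205), against the dark plate at top (445,150).

Next is a close crop to check.

```bash
cat > h.py <<'E'
import numpy as np,cv2
from scipy.spatial.transform import Rotation as R
def load(n): return dict(np.load(n))
def rotm(d):
    q=d["orientation"]; return R.from_quat([q[1],q[2],q[3],q[0]]).as_matrix()
def ray(d,p):
    p=np.atleast_2d(np.asarray(p,float)); K=d["intrinsics"]
    v=np.c_[(p[:,0]-K[0,2])/K[0,0],(p[:,1]-K[1,2])/K[1,1],np.ones(len(p))]
    return v@rotm(d).T
def onz(d,p,z):
    v=ray(d,p); o=d["origin"]; return (o+v*((z-o[2])/v[:,2])[:,None])[:,:2]
def tri(d1,p1,d2,p2):
    a=ray(d1,p1)[0];b=ray(d2,p2)[0];a/=np.linalg.norm(a);b/=np.linalg.norm(b)
    A=np.c_[a,-b];s=np.linalg.lstsq(A,d2["origin"]-d1["origin"],rcond=None)[0]
    P=d1["origin"]+s[0]*a;Q=d2["origin"]+s[1]*b
    return (P+Q)/2,np.linalg.norm(P-Q)
def proj(d,X):
    v=rotm(d).T@(np.asarray(X)-d["origin"]);v=d["intrinsics"]@v;return v[:2]/v[2]
E
python3 - <<'E'
from h import *
S=load("scene0.npz");T=load("top0.npz")
for n,d in(("scene",S),("top",T)):
    im=d["image"];h=cv2.cvtColor(im,cv2.COLOR_RGB2HSV)
    m=cv2.inRange(h,(6,110,90),(25,255,255))
    cs,_=cv2.findContours(m,cv2.RETR_EXTERNAL,cv2.CHAIN_APPROX_NONE)
    print(n)
    for c in cs:
        if cv2.contourArea(c)>120:
            mm=cv2.moments(c);u=(mm['m10']/mm['m00'],mm['m01']/mm['m00'])
            w=onz(d,c[:,0,:],.004).astype(np.float32);r=cv2.minAreaRect(w*1000)
            print(np.round(u,1),cv2.contourArea(c),np.round(onz(d,[u],.004),4),np.round(r[0],1),np.round(r[1],1),round(r[2],1))
a=cv2.resize(S["image"][110:290,170:350],None,fx=3.3,fy=3.3,interpolation=cv2.INTER_CUBIC)
b=cv2.resize(T["image"][165:265,155:355],None,fx=4,fy=4,interpolation=cv2.INTER_CUBIC)
cv2.imwrite("pics/cs.png",a[:,:,::-1]);cv2.imwrite("pics/ct.png",b[:,:,::-1])
E
```

```text
scene
[296.6 365.6] 1201.5 [[ 0.4338 -0.2485]] [ 434.4 -243.1] [144.   30.6] 86.6
[351.5 324.2] 1337.0 [[ 0.5644 -0.2116]] [ 565.  -209.8] [86.  67.6] 79.7
[255.3 274. ] 539.5 [[ 0.4389 -0.0324]] [438.9 -32.2] [60.2 59.6] 18.1
[204.7 158.1] 780.5 [[0.4518 0.3625]] [452.5 365. ] [127.7  68. ] 89.9
[477.6 142.4] 698.0 [[1.1509 0.1533]] [1153.   155.5] [142.2 100. ] 49.9
top
[491.8 386.9] 1461.0 [[ 0.0378 -0.5456]] [  37.8 -545.4] [403.4  34.1] 90.0
[389.9 250.3] 408.0 [[ 0.4365 -0.2457]] [ 436.5 -245.1] [143.7  30. ] 86.5
[320.7 247.8] 317.5 [[ 0.4403 -0.0346]] [439.8 -35.6] [60.8 61. ] 1.0
[190.6 240.9] 900.0 [[0.4541 0.3603]] [453.7 360.5] [ 66.8 130.8] 1.1
[378.8 207.6] 563.5 [[ 0.567  -0.2125]] [ 567.1 -212.5] [87.  66.6] 79.7
```

View pics/cs.png

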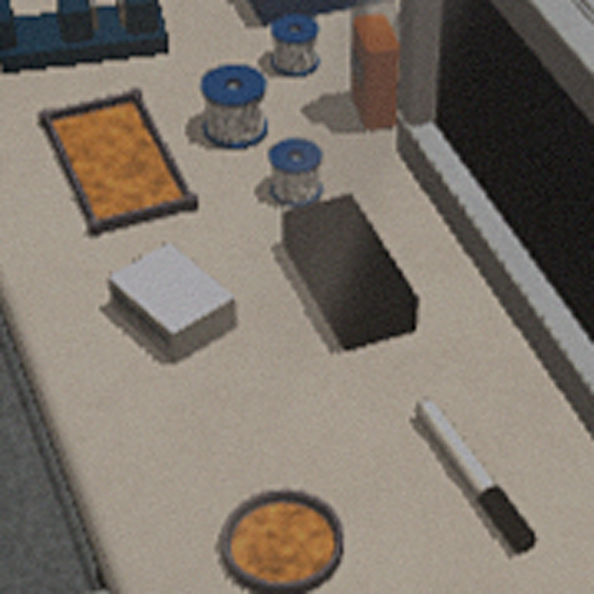

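View pics/ct.png

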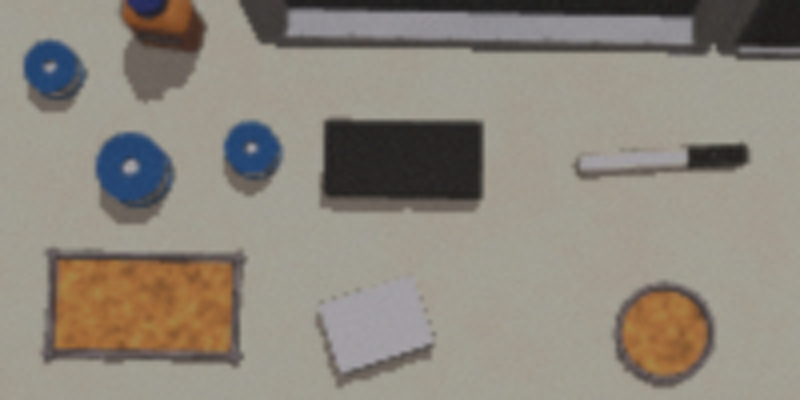

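The crops confirm the choice. The largest spool is at scene crop (234,86) and top crop (131,167), about 36 px in radius against about 27 for the other two. The white box, black brick and marker are unmistakable. Next I triangulate corners across both views.

Run:
```python
from h import *
S=load("scene0.npz");T=load("top0.npz")
cs=lambda p:[(p[0]+.5)/3.3-.5+170,(p[1]+.5)/3.3-.5+110]
ct=lambda p:[(p[0]+.5)/4-.5+155,(p[1]+.5)/4-.5+165]
pts={"spool":[((233,86),(131,167))],"sp2":[((295,156),(251,149))],"sp3":[((296,30),(49,67))],
"box":[((110,283),(318,318)),((168,244),(410,279)) ,((236,296),(434,343)),((178,333),(341,378))],
"brick":[((352,196),(325,120)),((417,296),(482,120)),((283,212),(323,196))],
"marker":[((424,405),(579,166)),((524,545),(747,154))],
"nestlong":[((138,92),(50,254)),((196,203),(240,258)),((94,230),(237,359)),((45,115),(48,358))]}
# box: scene corner order must match top: check both pairings by gap
for k,l in pts.items():
    for a,b in l:
        P,g=tri(S,cs(a),T,ct(b));print(k,np.round(P*1000,1),"gap",round(g*1000,1))
# brick/box/marker via masks from top
im=T["image"].astype(int);h=cv2.cvtColor(T["image"],cv2.COLOR_RGB2HSV)
def big(m,x0,y0,x1,y1):
    k=np.zeros_like(m);k[y0:y1,x0:x1]=m[y0:y1,x0:x1]
    return max(cv2.findContours(k,cv2.RETR_EXTERNAL,cv2.CHAIN_APPROX_NONE)[0],key=cv2.contourArea)
def rep(k,c,z,d=T):
    r=cv2.minAreaRect(onz(d,c[:,0,:],z).astype(np.float32)*1000);print(k,np.round(r[0],1),np.round(r[1],1),round(r[2],1))
    return r
rep("brick",big(cv2.inRange(h,(0,0,0),(180,255,60)),230,190,280,220),.034)
bw=cv2.inRange(T["image"],(135,130,130),(255,255,255))&cv2.inRange((im[:,:,2]-im[:,:,0]).astype(np.int16),-8,60)
rep("box",big(bw,230,228,270,265),.032)
blu=cv2.inRange(h,(95,120,50),(125,255,255))
rep("spool",big(blu,175,195,200,222),.045)
rep("flask",big(cv2.inRange(h,(3,110,60),(25,255,255)),180,150,210,185),.06)
g=cv2.cvtColor(T["image"],cv2.COLOR_RGB2GRAY)
print(T["image"][230:265:4,236:264:4].tolist()[3][:4], T["image"][240,290])
# nest corners per floor centre: heights
for a,b in(((296.6,365.6),(389.9,250.3)),((351.5,324.2),(378.8,207.6)),((255.3,274),(320.7,247.8)),((204.7,158.1),(190.6,240.9))):
    P,gp=tri(S,a,T,b);print("floor",np.round(P*1000,1),round(gp*1000,1))
```

```text
spool [553.  368.1  43.2] gap 2.0
sp2 [570.  280.1  34.7] gap 1.2
sp3 [630.4 434.3  32.3] gap 0.1
box [427.4 231.4   2.2] gap 39.0
box [452.3 159.8  91.7] gap 35.7
box [447.2 133.3  61. ] gap 43.9
box [424.8 207.  -34.9] gap 44.4
brick [593.7 225.5  31.1] gap 1.3
brick [594.2 107.5  34.8] gap 3.9
brick [537.2 224.7  34.2] gap 2.3
marker [565.1  32.5  11.8] gap 1.5
marker [576.  -95.7  10.3] gap 3.9
nestlong [491.5 431.7   9.6] gap 1.1
nestlong [491.6 288.4   6.5] gap 1.2
nestlong [413.6 288.5   5.6] gap 1.7
nestlong [413.5 429.5  10.3] gap 2.2
brick [563.5 166.8] [ 54.7 114.3] 1.1
box [441.8 182.6] [53.  73.4] 19.5
spool [554.2 368. ] [44.8 46.1] 47.0
flask [661.5 346.8] [36.4 53.8] 1.2
[[161, 157, 162], [162, 158, 163], [161, 157, 163], [161, 158, 161]] [161 157 146]
floor [ 436.  -246.5   -0.7] 1.8
floor [ 565.9 -211.9    3.8] 2.9
floor [439.2 -34.3   6.3] 2.0
floor [452.6 360.3   5.8] 2.6
```

Heights agree with the text: spool 43 mm, brick 33 mm, marker about 11 mm, rims about 8 mm and floors about 4 mm. I mispaired the box corners, so I will fix that and start with the spool.

```bash
cat > rob.py <<'E'
from plant import env
from h import *
def q(deg):
    a=np.radians(deg+90)/2; return [0,np.cos(a),np.sin(a),0]
Z=.2
def pick(x,y,yaw,z,eff,first=False,op=.085):
    if first: env.reach([x,y,Z],q(yaw))
    else: env.move_straight([x,y,Z],q(yaw),vel=.25)
    env.set_gripper(op)
    env.move_straight([x,y,z],vel=.13)
    env.set_gripper(0,eff); o=env.observe()
    env.move_straight([x,y,Z],vel=.13); s=env.observe()
    print("grip",o["grip_width"],"lifted",s["grip_width"],s["finger_force"],s["ft_force"].round(2),"t",s["t"])
def place(x,y,yaw,z,op=.085):
    env.move_straight([x,y,Z],q(yaw),vel=.22)
    env.move_straight([x,y,z+.02],vel=.13); env.move_straight([x,y,z],vel=.04)
    o=env.observe(); print("down",o["tool_pos"].round(4),o["ft_force"].round(2))
    env.set_gripper(op); env.move_straight([x,y,Z],vel=.15); print("t",env.observe()["t"])
def shot(n):
    d={k:env.get_image(k) for k in("scene","top")}
    for k in d: np.savez(f"{k}{n}.npz",**d[k]); cv2.imwrite(f"pics/{k}{n}.png",d[k]["image"][:,:,::-1])
E
python3 - <<'E'
from rob import *
S=load("scene0.npz");T=load("top0.npz")
cs=lambda p:[(p[0]+.5)/3.3-.5+170,(p[1]+.5)/3.3-.5+110]
ct=lambda p:[(p[0]+.5)/4-.5+155,(p[1]+.5)/4-.5+165]
C=[]
for a,b in(((110,283),(341,378)),((168,244),(318,318)),((236,296),(410,279)),((178,333),(434,343))):
    P,g=tri(S,cs(a),T,ct(b));C.append(P);print(np.round(P*1000,1),round(g*1000,1))
print(np.mean(C,0))
j=env.solve_ik([.5535,.368,Z],q(0)); k=env.solve_ik([.5535,.368,Z],q(180));print(j,k)
pick(.5535,.368,0,.012,60,first=True)
shot(1)
print(env.observe()["joints"])
E
```

```text
[401.6 208.1  26.4] 2.0
[447.9 225.6  32.2] 6.5
[476.6 158.1  31.4] 2.9
[428.7 139.3  31.1] 2.1
[0.43872377 0.18278023 0.03027614]
[-0.91202676  0.51166992  0.40071586  1.51377541 -0.20997436  1.15881877
 -0.4730612 ] [-0.52793466  0.49160548 -0.14918107  1.4984883   0.07669383  1.15721677
  2.45105323]
grip 0.000275680181657212 lifted 4.879177933787273e-05 0.0 [-0.48  0.03  1.04] t 6.0
[-0.91275641  0.51252679  0.40173334  1.51430724 -0.21059831  1.1587452
 -0.47258973]
```

View pics/scene1.png

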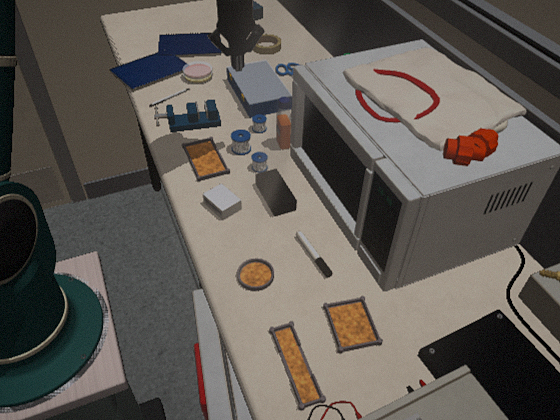

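The gripper closed on nothing. The picture shows it at (238,60) and the spool still standing at (240,142). I check where the TCP should project.

Run:
```python
from rob import *
S=load("scene1.npz");T=load("top1.npz");o=env.observe()
print(o["tool_pos"],o["tcp_rot"],proj(S,o["tool_pos"]),proj(T,o["tool_pos"]),o["ft_force"])
print(proj(S,[.5535,.368,.045]),proj(T,[.5535,.368,.045]))
print(S["origin"],S["orientation"])
a=cv2.resize(S["image"][0:200,130:330],None,fx=2.9,fy=2.9,interpolation=cv2.INTER_CUBIC)
cv2.imwrite("pics/c1.png",a[:,:,::-1])
```

```text
[0.55327274 0.36783499 0.19933531] [-1.80159896e-05  7.07120031e-01  7.07093336e-01 -5.24789812e-04] [238.15286081  82.08598749] [178.32523781 198.61786448] [ 1.03476584  0.40217405 -0.80440238]
[240.79551879 135.05567677] [187.22589837 206.46126558]
[ 0.22742027 -0.62636673  0.82860799] [-0.3731874   0.90594297 -0.18142779  0.08415732]
```

View pics/top1.png

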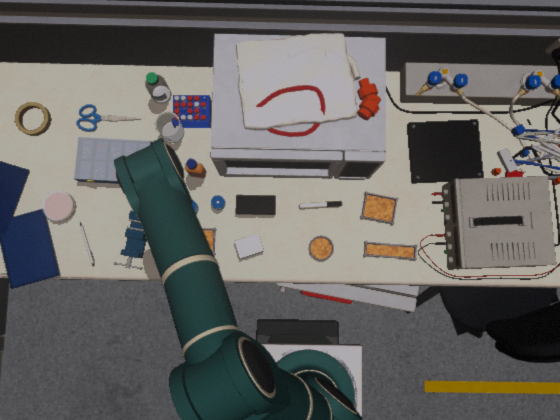

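View pics/c1.png

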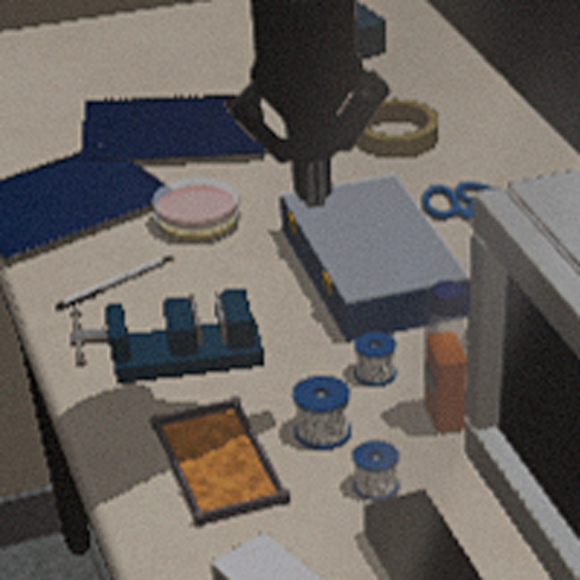

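In the picture the fingertip is at scene (238.6,70), about 12 px above the predicted (238,82). So the tip really is about 35 mm higher, or farther along +y, than the reported TCP. I will measure this at several heights, fingers open and straddling the spool.

Run:
```python
from rob import *
env.set_gripper(.085)
ims=[]
for z in(.2,.1,.03):
    env.move_straight([.5535,.368,z],vel=.13); o=env.observe()
    S=env.get_image("scene"); ims.append(cv2.resize(S["image"][20:180,190:300],None,fx=2.4,fy=3.3,interpolation=cv2.INTER_CUBIC))
    p=o["tool_pos"]; print(p.round(4),o["ft_force"].round(2),o["grip_width"])
    for dx in(-.0425,.0425): print(proj(S,[p[0]+dx,p[1],p[2]+.013]).round(1),end=" ")
    print()
cv2.imwrite("pics/h.png",np.hstack(ims)[:,:,::-1])
```

```text
[0.5535 0.368  0.2   ] [ 0.91  0.06 -0.13] 0.08515938801838506
[220.6  80.4] [255.   73.4] 
[0.5539 0.3682 0.1008] [-0.28 -0.07  0.16] 0.0851224969134641
[223.5 116.2] [255.9 108.9] 
[0.554  0.3682 0.0307] [ 1.21 -0.16  0.15] 0.08471011667653885
[225.2 139.1] [256.4 131.7]
```

View pics/h.png

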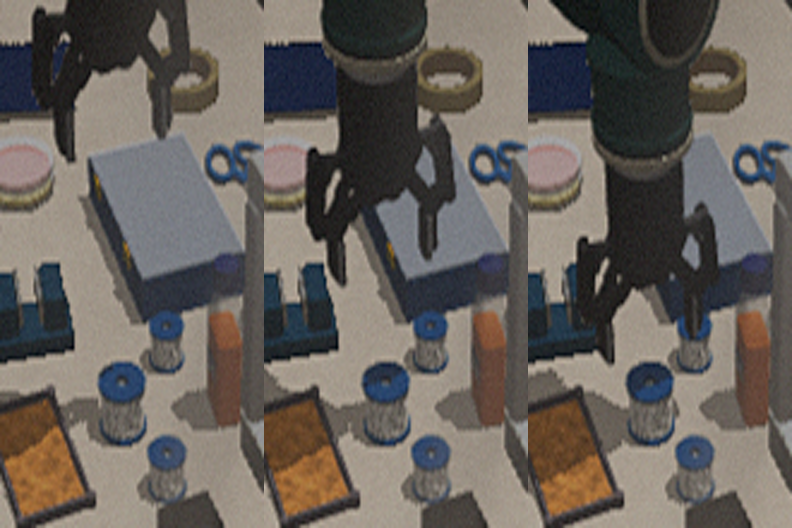

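Left tips sit at scene (219,68), (222,106), (223,129) against predicted (221,80), (224,116), (225,139). The offset of about 10 px is steady, so the reported TCP does not match the real tips. One shut-finger touch on bare bench, seen by the camera, will give the true x, y and z offsets.

Run:
```python
from rob import *
env.move_straight([.554,.368,.2],vel=.2); env.set_gripper(0)
env.move_straight([.50,.06,.2],vel=.25)
env.move_straight([.50,.06,.05],vel=.15); env.move_straight([.50,.06,.01],vel=.05)
f0=env.observe()["ft_force"]; z=.01
while z>-.045:
    z-=.003; env.move_straight([.50,.06,z],vel=.03); o=env.observe(); f=o["ft_force"]-f0
    if abs(f[2])>5: break
print("z",z,o["tool_pos"],f.round(2),o["t"],o["grip_width"])
shot(2); S=load("scene2.npz");T=load("top2.npz")
print(proj(S,o["tool_pos"]),proj(T,o["tool_pos"]),"base",proj(T,[0,0,0]))
c=[int(v) for v in proj(S,o["tool_pos"])]
x0,y0=c[0]-50,c[1]-60; print(x0,y0)
cv2.imwrite("pics/touch.png",cv2.resize(S["image"][y0:y0+100,x0:x0+100],None,fx=5,fy=5,interpolation=cv2.INTER_CUBIC)[:,:,::-1])
env.move_straight([.50,.06,z+.01],vel=.1)
```

```text
z -0.034999999999999996 [ 0.50045056  0.06004737 -0.03377505] [-10.05  -0.53  37.78] 17.9083 -0.00019014601129516972
[266.44562595 245.51977764] [289.48807817 228.73411957] base [307.54058802 397.21343918]
216 185
```

View pics/touch.png

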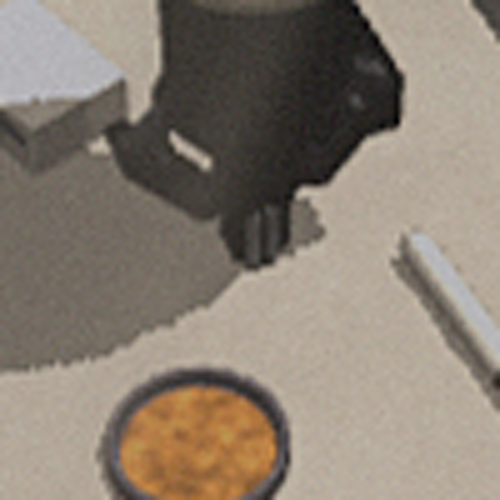

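The tip touches at scene (267,238) with the reported z between -32 and -34 mm, so the reported TCP lies about 33 mm beyond the real tips. I compute the lateral offset from the contact pixel, correct z, and retry the spool.

```bash
sed -i 's/^Z=.2/Z=.17\nDZ=.033  # reported TCP lies 33 mm beyond the real tips/; s/env.move_straight(\[x,y,z\]/env.move_straight([x,y,z-DZ]/; s/\[x,y,z+.02\]/[x,y,z-DZ+.02]/; s/; env.move_straight(\[x,y,z\],vel=.04)/; env.move_straight([x,y,z-DZ],vel=.04)/' rob.py; grep -n DZ rob.py
python3 - <<'E'
from rob import *
S=load("scene2.npz"); print(onz(S,[(267,238)],0))
env.move_straight([.5,.06,Z],vel=.25)
pick(.5535,.368,0,.012,60)
E
```

```text
6:DZ=.033  # reported TCP lies 33 mm beyond the real tips
11:    env.move_straight([x,y,z-DZ],vel=.13)
17:    env.move_straight([x,y,z-DZ+.02],vel=.13); env.move_straight([x,y,z-DZ],vel=.04)
[[0.49897111 0.05282214]]
grip 0.049975774900542856 lifted 0.05027988457308374 62.372171273455024 [ 0.97  0.03 -2.55] t 25.025
```

Spool held at 50 mm width, and lateral offset is about 0. I place it.

Run:
```python
from rob import *
place(.4395,-.0352,0,.017)
pick(.565,.1665,0,.011,70)
place(.453,.360,0.3,.016)
shot(3)
S=load("scene3.npz");a=cv2.resize(S["image"][110:310,150:350],None,fx=2.9,fy=2.9,interpolation=cv2.INTER_CUBIC)
cv2.imwrite("pics/c3.png",a[:,:,::-1])
```

```text
down [ 0.4393 -0.0353 -0.0164] [ 0.19 -0.48 -1.77]
t 30.9917
grip 0.053745586509364444 lifted 0.05343945698611182 73.91217470169067 [-0.36  0.54 -3.04] t 35.975
down [ 0.4527  0.3598 -0.0172] [-4.62 -2.46  4.97]
t 41.05
```

View pics/c3.png

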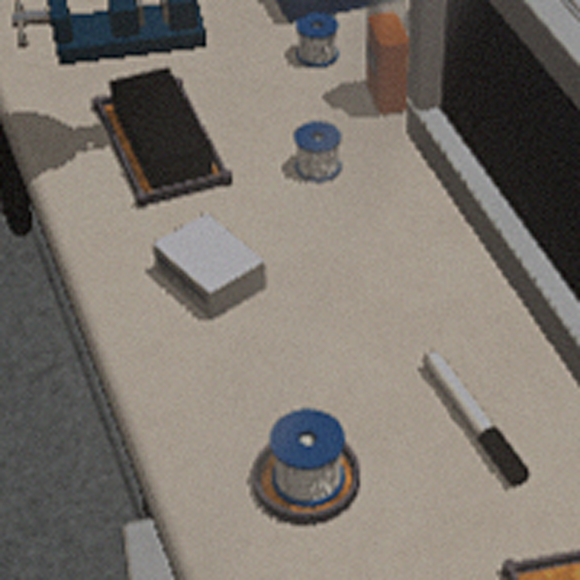

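The brick sits in the long nest at (160,130) and the spool in the round nest at (307,460). Next are the box and the marker.

Run:
```python
from rob import *
pick(.440,.1827,20.5,.011,45)
place(.5655,-.2115,-10.3,.016)
pick(.5705,-.0316,4.5,.005,30,op=.05)
place(.435,-.2445,-3.4,.0095,op=.04)
env.move_straight([.40,.10,.25],vel=.3)
shot(4)
S=load("scene4.npz");a=cv2.resize(S["image"][110:410,150:400],None,fx=2,fy=2,interpolation=cv2.INTER_CUBIC)
T=load("top4.npz");b=cv2.resize(T["image"][165:265,155:425],None,fx=2.9,fy=2.9,interpolation=cv2.INTER_CUBIC)
cv2.imwrite("pics/c4.png",a[:,:,::-1]);cv2.imwrite("pics/t4.png",b[:,:,::-1])
```

```text
grip 0.05401038514669279 lifted 0.054129350706462194 47.306150794029236 [-0.05  0.6  -1.19] t 45.8833
down [ 0.5652 -0.2113 -0.0173] [-2.2   1.51  3.37]
t 51.8167
grip 0.01461890424980448 lifted 0.01488977828119005 29.802472293376923 [-1.03  0.14 -0.89] t 56.875
down [ 0.4348 -0.2443 -0.0237] [-2.55  2.21  7.12]
t 62.1167
```

View pics/c4.png

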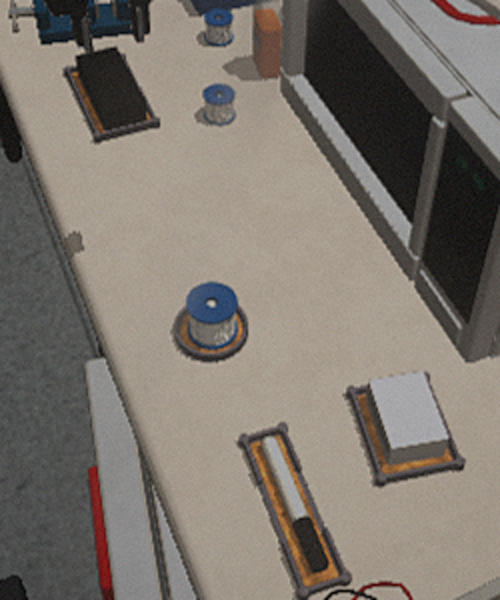

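View pics/t4.png

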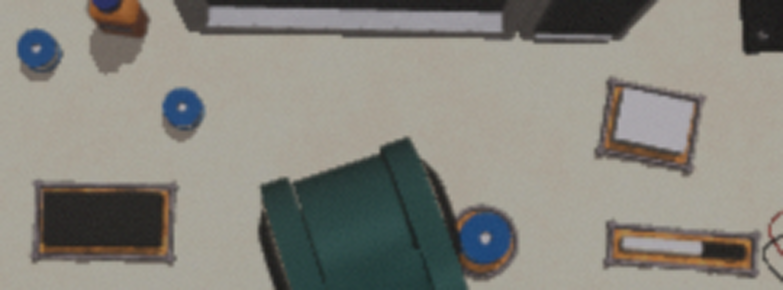

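In both views all four things appear inside their nests: brick (110,88), spool (212,315), box (410,415), marker (296,505) in the scene crop. I check heights and centres by triangulation before handing in.

Run:
```python
from h import *
S=load("scene4.npz");T=load("top4.npz")
cs=lambda p:[(p[0]+.5)/2-.5+150,(p[1]+.5)/2-.5+110]
ct=lambda p:[(p[0]+.5)/2.9-.5+155,(p[1]+.5)/2.9-.5+165]
pts={"spool":[((211,302),(486,238))],
"box":[((428,373),(620,86)),((445,430),(697,99)),((369,378),(612,141)),((389,447),(690,155))],
"brick":[((118,47),(46,191)),((77,60),(44,247)),((147,104),(168,191))],
"marker":[((268,437),(622,242)),((320,570),(745,252))]}
for k,l in pts.items():
    A=[]
    for a,b in l:
        P,g=tri(S,cs(a),T,ct(b));A.append(P);print(k,np.round(P*1000,1),round(g*1000,1))
    print("  mean",np.round(np.mean(A,0)*1000,1))
```

```text
spool [439.6 -35.1  49.9] 1.9
  mean [439.6 -35.1  49.9]
box [ 605.4 -177.3   26.6] 2.8
box [ 584.2 -250.7   49.2] 8.9
box [ 545.8 -167.    37.2] 2.9
box [ 528.3 -244.7   46.4] 4.0
  mean [ 565.9 -209.9   39.8]
brick [481.7 415.8  37.4] 0.7
brick [425.4 416.3  31.7] 2.5
brick [481.9 291.3  38.1] 3.4
  mean [463.  374.5  35.7]
marker [ 439.9 -179.4   19.2] 2.4
marker [ 431.9 -309.2   13. ] 3.0
  mean [ 435.9 -244.3   16.1]
```

Centres and heights agree, but my box corner clicks are noisy. One close crop of the box will rule out a tilt.

Run:
```python
from h import *
S=load("scene4.npz")
cv2.imwrite("pics/b4.png",cv2.resize(S["image"][285:365,310:395],None,fx=7,fy=7,interpolation=cv2.INTER_CUBIC)[:,:,::-1])
```

```text
(no output)
```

View pics/b4.png

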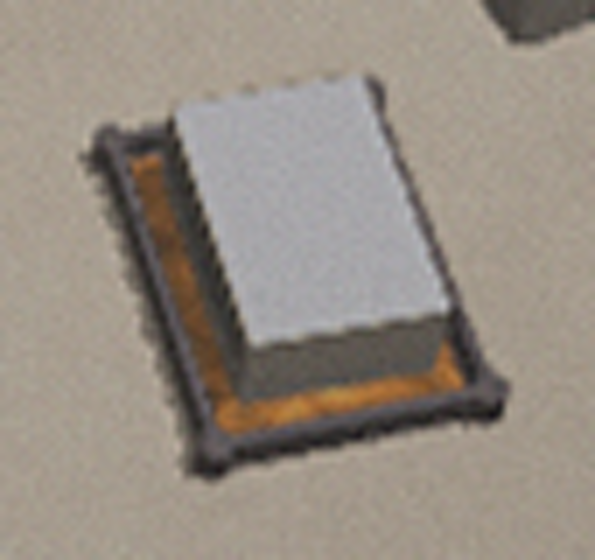

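The box stands flat on the cork: its lower front edge runs from (240,395) to (440,370), with floor visible all round. I hand the job in.

```bash
python3 -c "
from plant import env
print(env.observe()['t']); print(env.finish_job())"
```

```text
63.55
the job is handed in; nothing more can be done
None
```

I handed the job in at 63.6 s: the last pictures show the brick, sensor box, largest spool and marker each in its own nest, and the flask was never touched; no verdict was returned.

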